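# Test the door-guard relay and offer the test magnet to its sensor

### The arm

A 6-joint arm with a two-finger parallel gripper is mounted at the origin on the work surface. World frame = base frame: x ahead of the robot, y to its left, z up, the work surface at z = 0. Lengths are in m, angles in rad, forces in N, time in s.
With the tool pointing down it reaches from about 0.25 to 0.725 m from the base axis. Payload 4 kg.
Tool frame: the origin (TCP) lies where the fingers leave the gripper's body, on its centre line; the fingertips stand manip.tcp_to_tips ahead of it and the grasp point (between the pads) lies 54 mm ahead of it (manip.tcp_to_tips is the distance from the TCP to the fingertips, in m); z points along the fingers, x is the direction in which the jaws open and shut, and the axes are right-handed (so a half turn about z gives the same grasp; the last joint's range is limited). The gripper opens to 85 mm and grips with 20 to 120 N. Pads are 22 mm wide; open, the fingers measure 114 mm over their backs; the gripper's body (76 mm by 85 mm) begins 54 mm behind the grasp point. The pads swing forward as they close: fully open they stand 13 mm farther back than shut.
Start: joints at [1.106, 0.241, 0.005, 1.335, 0, 1.571], TCP at [0.224, 0.447, 0.304] pointing down, gripper open.
Joint ranges: [-2.72, 2.72], [-1.05, 1.87], [-1.09, 1.28], [-1.99, 2.15], [-1.42, 1.44], [-3.14, 3.14]. Speed limits (rad/s): [2.79, 2.79, 3.14, 3.14, 3.14, 3.14].

### API

Orientations are given as [roll, pitch, yaw] about the fixed x, y, z axes, in that order (R = Rz(yaw) Ry(pitch) Rx(roll)).
In Python, from workcell import monitor, eyes, ticket, manip gives the robot as it stands.
- The arm moves only by the tool move_arm, never from a script. Its argument "moves" is text: rows parted by semicolons, each of 7 numbers parted by spaces: the shift along the tool's x, y, z in cm, then the turn, a rotation vector about the tool's x, y, z in rad, then the finger opening in cm, from 0 to 8.54. A call has 1 to 10 rows; each row is the pose to reach, as a shift and turn from the pose commanded when the call began, along the tool's axes at that moment; what a row does not reach only later rows make up. A row lasts 1/8 s, in which the tool goes at most 62.5 mm and 10.7 degrees, less where a joint would pass 70% of its speed; a pose out of reach is approached as far as the arm can. A call with a gripper value outside its range is refused whole. The fingers move at their own pace and stop on an object; the grip force is fixed at half the most. Time passes only in rows, so rows that repeat a pose let the fingers close. It gives the time, the measured TCP pose, the force and the opening at its end, in the units of the state.
- monitor.observe(): the state, without advancing time (a new reading comes with each control period).
- eyes.snapshot(name): name is "side" or "top" or "wrist"; returns the picture (480x640x3 uint8, blue, green, red); there is no depth.
- eyes.camera_params(name): a dict with "mtx" (3x3 intrinsics, pixels), "R" (3x3) and "t" (3): a world point X has camera coordinates R X + t; the wrist camera has in their place "mount" (4x4, takes a point from camera to tool coordinates, whose origin is the TCP and whose axes are the tool frame's). Camera axes: x right, y down, z forward; pixel columns grow to the right and rows downward; lengths in m; the calibration is good to about 2 mm. A picture is of the moment at which its call begins: read the wrist's pose just before it. camera_params takes no time and is no camera call.
- ticket.finish_job(): hands the job in, once; it reports no verdict.
The state is a dict: "clock": time; "joint_positions": joint angles; "dq": joint speeds; "joint_torque": joint torques, N m; "tool_pos": TCP position; "tcp_rot": TCP orientation; "wrist_force": force on the tool from outside, world axes, zero at the start; "moment": the same for the moment, N m; "grip_width": finger opening in m.
Only numpy, scipy, OpenCV 4.12 (cv2) and the standard library are available. Lean on these libraries where they do the work, as an engineer would, in place of code of your own. Each camera call takes 0.05 s, during which the arm holds its last target.

### The job

Check the garage door's contactless guard switch on the bench: press the relay's test button so that its lever drops, let go of the button, then lift the lever back up until it stays up by itself. Then take the test magnet by its grip, carry it over the standing length of door track, and hold it level and hovering about 8 mm above the face of the bar-shaped sensor, centred and with its long side along the sensor's, never letting it touch the sensor or the track. Finish while still holding it there, motionless: do not put it down or let go; leave the carton, the can and the roller where they are.

Things in the scene. Friction and masses are not known exactly. Their poses are not given: they have to be found in the camera images.
- relay: Fixed grey plastic relay box with a black seam, 110 (x) by 130 (y) by 50 mm high, flat on the bench; origin at the centre of its underside, z up, x away from the robot at zero yaw. On its top: the round test button (at x -6, y -35 mm) and the drop lever between two small black ears that reach 65 mm above the bench (hinge at x 10, y 35, z 58 mm).
- test_button (a joint): Travel of the test button in m: 0 out, 0.007 fully in (straight down). It is sprung: about 1 N starts it and 3 to 4 N holds it fully in. Pressed fully in it tips the lever over, which then drops by its own weight in under a second. The button must be let go before the lever will stay up again.
- button_top (a point): Centre of the top face of the test button, a black round cap of 26 mm diameter standing 14 mm above the relay's top (64 mm above the bench).
- reset_lever (a joint): Angle of the drop lever in rad: 0 is up (leaning 0.28 rad past the vertical, away from the robot, resting on its stop), 1.25 is dropped (fallen over to the relay's -x side, 0.97 rad from the vertical). It is weighted by its own weight only (0.05 kg): it falls forward when joint value exceeds about 0.28 and falls back to 0 below that.
- lever_grip (a point): Centre of the lever's crossbar, a black cylinder 13 mm in diameter and 24 mm long, lying along the relay's y axis, at the end of the lever, 55 mm from the hinge axis; a thin round steel stem (8 mm) joins it to the hinge. The crossbar can be pinched by its two ends from above, or pushed up from its lower side.
- lever_hinge (a point): Point on the lever's hinge axis in the middle of the lever, 58 mm above the bench; the axis runs along the relay's y axis. Dropping swings the crossbar from above the hinge to the relay's -x side.
- magnet: Test magnet, loose, about 0.16 kg: a black flat bar 72 (x, its long side) by 30 (y) by 18 mm high, with an upright flat grey grip in the middle of its top, 36 (x) by 12 (y) mm and 48 mm tall (from 18 to 66 mm above the underside). Origin at the centre of the bar's underside, z up. Pinch the grip across its 12 mm (y). Either way round will do at the sensor.
- bar_sensor: Bar-shaped sensor head, fixed: a black bar 72 (x, its long side) by 30 (y) mm standing on an aluminium plate 104 by 56 by 6 mm, 42 mm high in all; origin at the centre of its underside, z up.
- sensor_face (a point): Centre of the flat top face of the bar-shaped sensor, 42 mm above the bench, axes as the sensor's.
- round_sensor: The other sensor head, not wanted: a black round barrel of 36 mm diameter on an equal plate, 42 mm high; fixed; origin at the centre of its underside.
- track: Length of aluminium door track, a channel standing on edge, fixed: 360 (x, its length) by 30 (y) by 70 mm high, between the magnet and the sensors; origin at the centre of its underside.
- carton: Bystander: small cardboard carton with a paper band, 75 by 100 by 60 mm high; loose; origin at the centre of its underside.
- can: Bystander: upright can with a paper label, 56 mm in diameter and 100 mm high; loose; origin at the centre of its underside.
- roller: Bystander: white plastic door roller lying flat, 48 mm in diameter and 22 mm high; loose; origin at the centre of its underside.
Not all that is in view belongs to the job. What is shaped like the relay but purple is not meant.

How it is judged:
By the outcome, as a careful person would: the job done as asked, in the order asked, and still so for the second after the job is handed in, while the arm keeps its last pose, push and grip.
It also fails if it takes over 61 s, if anything falls off the work surface, if the arm or the gripper's body presses on something with over 40 N, if the wrist force passes 120 N, or if a joint passes its speed limit or range.

## Working session

There is one attempt and no reset: what is moved stays moved. The work goes in short steps, Python scripts to look and compute and a tool call to move; the robot and the scene stay as the last step left them, time stands still between calls to the robot, and variables do not carry over. Pictures are saved under pics/ and viewed, and the job is handed in when it is done.

Besides the shell and the picture viewer there is one more tool, called after "Call:" in YAML: its name, and indented under it one key for each argument. move_arm: Moves the arm, as the interface text tells. Its arguments: {"type":"object","properties":{"moves":{"type":"string"}},"required":["moves"]}

```bash
ls; mkdir -p pics; python3 - <<'E'
from workcell import monitor, eyes, ticket, manip
import cv2, numpy as np
print(monitor.observe()); print([ (a,getattr(manip,a)) for a in dir(manip) if a[0]!='_'])
for n in ("side","top","wrist"):
    cv2.imwrite(f"pics/{n}0.png",eyes.snapshot(n)); print(n,eyes.camera_params(n))
E
```

```text
pics
{'clock': 0.0, 'joint_positions': array([1.10602636e+00, 2.41417481e-01, 3.71814806e-03, 1.33519076e+00,
       4.33886207e-06, 1.57076973e+00]), 'dq': array([ 0.00027199,  0.00048376,  0.00276898,  0.00019083,  0.00113267,
       -0.00091564]), 'joint_torque': array([-8.82952245e-04, -3.72321904e+01,  2.52405024e+01,  1.70223776e-02,
        7.91545517e-05,  2.39877537e-06]), 'tool_pos': array([0.22389268, 0.44653397, 0.30300823]), 'tcp_rot': array([-3.14158826e+00,  2.09377051e-03,  1.10605296e+00]), 'wrist_force': array([-0.4399745 , -0.46541343,  0.49011521]), 'moment': array([-0.02161927,  0.00037766, -0.02858707]), 'grip_width': 0.08529716639769216}
[('MotionError', <class 'workcell.MotionError'>), ('tcp_to_tips', 0.0726)]
side {'mtx': array([[492.01547239,   0.        , 317.68893333],
       [  0.        , 492.01547239, 237.28970521],
       [  0.        ,   0.        ,   1.        ]]), 'R': array([[ 0.98849724, -0.15018308,  0.01783943],
       [-0.07484542, -0.58827293, -0.80519136],
       [ 0.13142057,  0.79459424, -0.59274668]]), 't': array([-0.61280694,  0.12305024,
[... 206 characters left out ...]
9, -0.9997883 ,  0.02007653],
       [-0.98659994, -0.00771755, -0.16297547],
       [ 0.16309591, -0.01907341, -0.98642584]]), 't': array([-0.02112392,  0.60749539,  1.2983314 ])}
wrist {'mtx': array([[388.64743785,   0.        , 320.68515318],
       [  0.        , 388.64743785, 231.82932277],
       [  0.        ,   0.        ,   1.        ]]), 'mount': array([[ 9.99999774e-01,  6.66386569e-04,  8.91210666e-05,
        -3.84312546e-04],
       [-6.65516735e-04,  9.62336462e-01,  2.71860424e-01,
        -6.80664437e-02],
       [ 9.53996831e-05, -2.71860422e-01,  9.62336688e-01,
        -6.94746587e-02],
       [ 0.00000000e+00,  0.00000000e+00,  0.00000000e+00,
         1.00000000e+00]])}
```

View pics/top0.png

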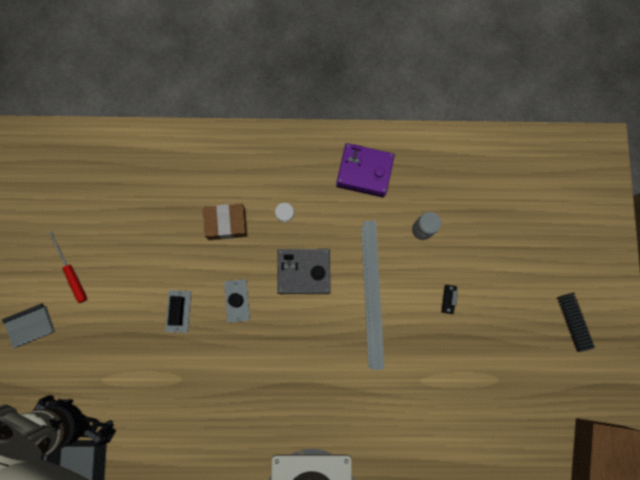

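View pics/side0.png

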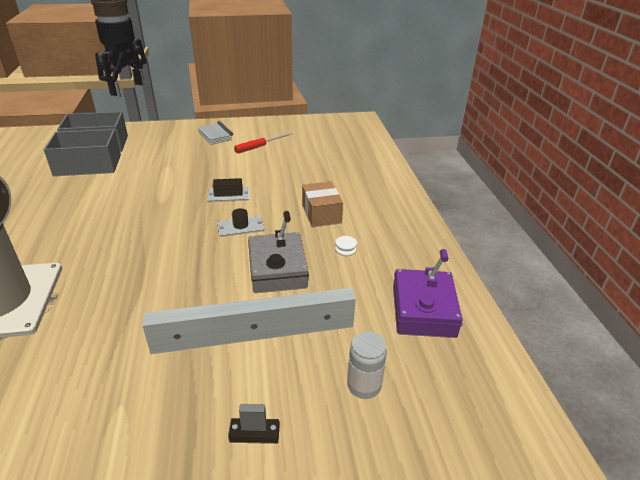

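View pics/wrist0.png

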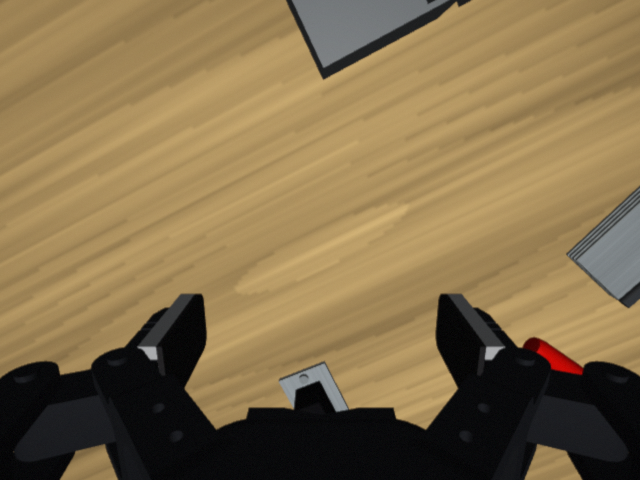

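The top view has up as +x and left as +y. Lookalikes:
- **Relay:** grey box at top (303,271), or the purple one at (366,169). I choose the grey one.
- **Sensor:** black bar on a plate at (178,311), or the round one at (236,300). I choose the bar.
- **Magnet:** small black bar with a grip at (450,299), or the ribbed black thing at (575,322). I choose the one with the grip.

Next I check these choices in enlarged crops.

```bash
python3 - <<'E'
import cv2, numpy as np
t=cv2.imread("pics/top0.png"); s=cv2.imread("pics/side0.png")
def z(im,x0,y0,w,h,k): 
    return cv2.resize(im[y0:y0+h,x0:x0+w],None,fx=k,fy=k,interpolation=cv2.INTER_CUBIC)
cv2.imwrite("pics/c_relay.png",z(t,268,238,72,66,8))
a=z(t,155,270,100,70,7);cv2.imwrite("pics/c_sens.png",a)
cv2.imwrite("pics/c_mag.png",z(t,425,275,50,50,10))
cv2.imwrite("pics/c_siderelay.png",z(s,235,200,80,100,6))
E
```

```text
(no output)
```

View pics/c_relay.png

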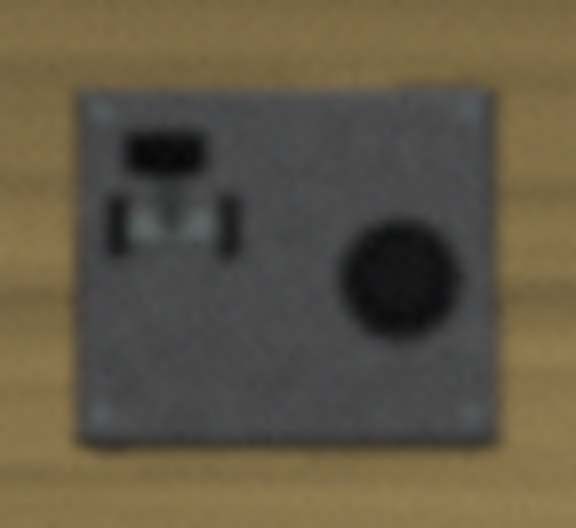

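View pics/c_sens.png

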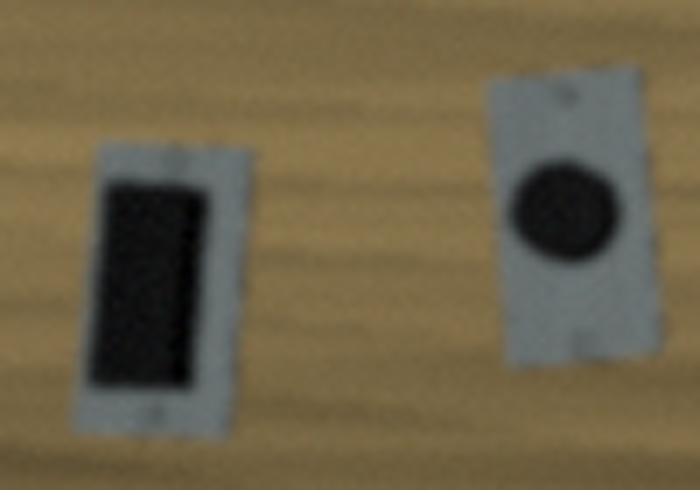

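View pics/c_mag.png

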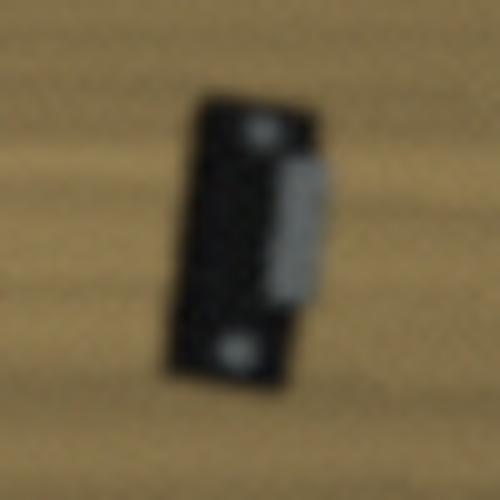

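View pics/c_siderelay.png

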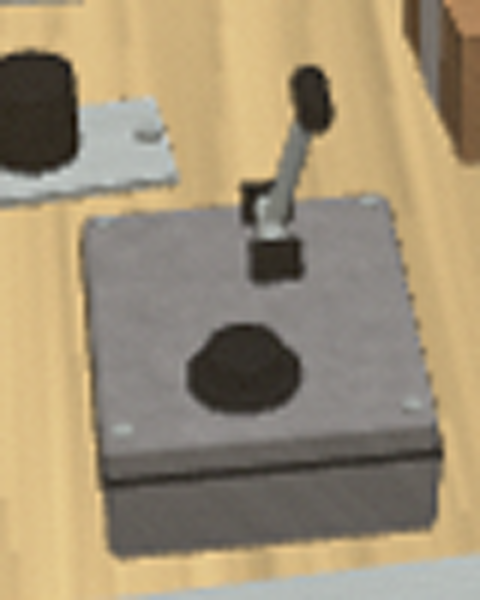

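```bash
cat > h.py <<'E'
import numpy as np
from scipy.spatial.transform import Rotation as Ro
from workcell import eyes
def onplane(n,px,z,pose=None):
    p=eyes.camera_params(n)
    if n=="wrist":
        pos,rpy=pose; T=np.eye(4);T[:3,:3]=Ro.from_euler('xyz',rpy).as_matrix();T[:3,3]=pos
        M=T@p["mount"];c=M[:3,3];A=M[:3,:3]
    else: A=p["R"].T;c=-A@p["t"]
    px=np.atleast_2d(px).astype(float)
    d=np.c_[px,np.ones(len(px))]@np.linalg.inv(p["mtx"]).T@A.T
    return c+d*((z-c[2])/d[:,2])[:,None]
def proj(n,X,pose=None):
    p=eyes.camera_params(n);X=np.atleast_2d(X)
    if n=="wrist":
        pos,rpy=pose; T=np.eye(4);T[:3,:3]=Ro.from_euler('xyz',rpy).as_matrix();T[:3,3]=pos
        M=np.linalg.inv(T@p["mount"]);Y=X@M[:3,:3].T+M[:3,3]
    else: Y=X@p["R"].T+p["t"]
    Y=Y@p["mtx"].T; return Y[:,:2]/Y[:,2:]
E
python3 - <<'E'
from h import *
np.set_printoptions(precision=4,suppress=True)
def sh(name,c,z,off,k,n="top"):
    c=np.array(c,float)/k+off; X=onplane(n,c-0.5*0,z); print(name,X.mean(0)); print(X[:,:2].tolist() if 0 else np.round(X[:,:2],4)); return X
r=sh("relay",[(80,92),(492,92),(494,438),(80,438)],.05,(268,238),8)
for i in range(4): d=r[(i+1)%4]-r[i]; print(np.linalg.norm(d),np.degrees(np.arctan2(d[1],d[0])))
sh("button",[(400,280)],.064,(268,238),8)
sh("lever",[(165,152)],.058+.0528,(268,238),8)
sh("hinge",[(172,222)],.058,(268,238),8)
r=sh("plate",[(98,145),(253,150),(230,437),(72,430)],.006,(155,270),7)
for i in range(4): d=r[(i+1)%4]-r[i]; print(np.linalg.norm(d),np.degrees(np.arctan2(d[1],d[0])))
sh("sensorface L",[(105,183),(88,386)],.042,(155,270),7)
r=sh("screws",[(263,131),(236,350)],.018,(425,275),10);d=r[0]-r[1];print(np.linalg.norm(d),np.degrees(np.arctan2(d[1],d[0])))
r=sh("grip",[(285,155),(328,160),(312,303),(270,300)],.066,(425,275),10)
for i in range(4): d=r[(i+1)%4]-r[i]; print(np.linalg.norm(d),np.degrees(np.arctan2(d[1],d[0])))
sh("track",[(364,221),(376,221),(383,367),(369,367)],.07,(0,0),1)
sh("can",[(428,219)],.1,(0,0),1)
sh("round",[(567,212)],.042,(155,270),7)
E
```

```text
relay [0.5388 0.024  0.05  ]
[[ 0.5919  0.0886]
 [ 0.5929 -0.0392]
 [ 0.4855 -0.04  ]
 [ 0.4848  0.0867]]
0.12780075753528355 -89.56473409693233
0.10732520209144059 -179.56516089508207
0.12675532840351197 90.342501021095
0.10712507372351042 0.9940831490883595
button [ 0.5325 -0.0107  0.064 ]
[[ 0.5325 -0.0107]]
lever [0.5648 0.0596 0.1108]
[[0.5648 0.0596]]
hinge [0.5505 0.0592 0.058 ]
[[0.5505 0.0592]]
plate [0.4399 0.3379 0.006 ]
[[0.4915 0.3638]
 [0.49   0.3081]
 [0.3879 0.3119]
 [0.3902 0.3679]]
0.05565049873618448 -91.5066613992487
0.1021229807687389 177.9082516018737
0.05608917071327965 87.74886218791067
0.10139963270582471 -2.341137315749456
sensorface L [0.4403 0.3526 0.042 ]
[[0.4755 0.3514]
 [0.4052 0.3537]]
screws [ 0.4739 -0.3441  0.018 ]
[[ 0.5015 -0.3484]
 [ 0.4464 -0.3397]]
0.055706710058264865 -9.018880440672904
grip [ 0.4736 -0.3438  0.066 ]
[[ 0.4916 -0.341 ]
 [ 0.4905 -0.3515]
 [ 0.4558 -0.3463]
 [ 0.4565 -0.3361]]
0.010548741591049104 -96.27838636655082
0.035069850117421336 171.50367374627604
0.01023470341567662 86.2605210021299
0.035511983907248454 -7.945515238740562
track [ 0.4855 -0.1438  0.07  ]
[[ 0.6617 -0.1237]
 [ 0.662  -0.1534]
 [ 0.3093 -0.1657]
 [ 0.3091 -0.1325]]
can [ 0.6617 -0.2761  0.1   ]
[[ 0.6617 -0.2761]]
round [0.4663 0.1898 0.042 ]
[[0.4663 0.1898]]
```

The crops confirm the choices. The grey relay has its lever up, the sensor is the rectangular black one, and the magnet has a grey grip. Measured sizes agree with the given ones: relay 127x107 mm, plate 102x56 mm, grip 35x10.5 mm. The relay is at (0.539,0.024) with yaw about 0, the sensor at (0.440,0.338) with yaw about -2°, and the magnet at (0.474,-0.344) with yaw about -8.5°.

```bash
cat > go.py <<'E'
# usage: go.py x y z yaw -> shift(cm)/rotvec in tool frame from the measured pose, tool down
import sys; from h import *; from workcell import monitor
s=monitor.observe(); x,y,z,yaw=map(float,sys.argv[1:5])
tilt=float(sys.argv[5]) if len(sys.argv)>5 else 0
R=Ro.from_euler('xyz',s["tcp_rot"]); G=Ro.from_euler('xyz',[np.pi,0,yaw])
print("t",round(s["clock"],2),"pos",np.round(s["tool_pos"],4),"rpy",np.round(s["tcp_rot"],4),"F",np.round(s["wrist_force"],2),"q",np.round(s["joint_positions"],2))
print("shift cm",np.round(R.inv().apply(np.array([x,y,z])-s["tool_pos"])*100,2),"rot",np.round((R.inv()*G).as_rotvec(),4))
E
python3 go.py 0.5325 -0.011 0.22 -1.571
```

```text
t 0.15 pos [0.224  0.4466 0.3032] rpy [-3.1416e+00  1.7000e-03  1.1060e+00] F [0.02 0.23 0.02] q [1.11 0.24 0.   1.34 0.   1.57]
shift cm [-27.06  48.09   8.36] rot [2.200e-03 5.000e-04 2.677e+00]
```

Call:
move_arm:
  moves: "-27.1 48.1 8.3 0 0 2.677 0;-27.1 48.1 8.3 0 0 2.677 0;-27.1 48.1 8.3 0 0 2.677 0;-27.1 48.1 8.3 0 0 2.677 0;-27.1 48.1 8.3 0 0 2.677 0;-27.1 48.1 8.3 0 0 2.677 0;-27.1 48.1 8.3 0 0 2.677 0;-27.1 48.1 8.3 0 0 2.677 0;-27.1 48.1 8.3 0 0 2.677 0;-27.1 48.1 8.3 0 0 2.677 0"

```text
clock: 1.4
tool_pos: [0.5339, -0.0146, 0.2194]
tcp_rot: [3.14, 0.0, -0.781]
wrist_force: [-0.7, 0.8, -0.1]
grip_width: 0.0
```

```bash
python3 go.py 0.5325 -0.011 0.18 -1.571
```

```text
t 1.4 pos [ 0.5339 -0.0146  0.2194] rpy [ 3.1403e+00  4.0000e-04 -7.8120e-01] F [-0.7   0.81 -0.1 ] q [-0.03  0.36 -0.06  1.16 -0.    2.33]
shift cm [-0.35 -0.16  3.94] rot [ 1.400e-03 -2.000e-04  7.898e-01]
```

Call:
move_arm:
  moves: "-0.35 -0.15 6.9 0 0 0 0;-0.35 -0.15 6.9 0 0 0 0;-0.35 -0.15 6.9 0 0 0 0"

```text
clock: 1.78
tool_pos: [0.5311, -0.0073, 0.1521]
tcp_rot: [3.141, 0.001, -0.769]
wrist_force: [-0.4, -0.6, 1.0]
grip_width: 0.0005
```

```bash
python3 go.py 0.5325 -0.011 0.13 -0.781; python3 - <<'E'
from workcell import eyes; import cv2
s=eyes.snapshot("side"); cv2.imwrite("pics/side1.png",cv2.resize(s[120:320,200:360],None,fx=3.5,fy=3,interpolation=cv2.INTER_CUBIC))
E
```

```text
t 1.77 pos [ 0.5311 -0.0073  0.1521] rpy [ 3.1408e+00  7.0000e-04 -7.6870e-01] F [-0.36 -0.58  1.02] q [-0.01  0.42 -0.16  0.99 -0.    2.33]
shift cm [0.36 0.17 2.21] rot [0.0008 0.0007 0.0123]
```

View pics/side1.png

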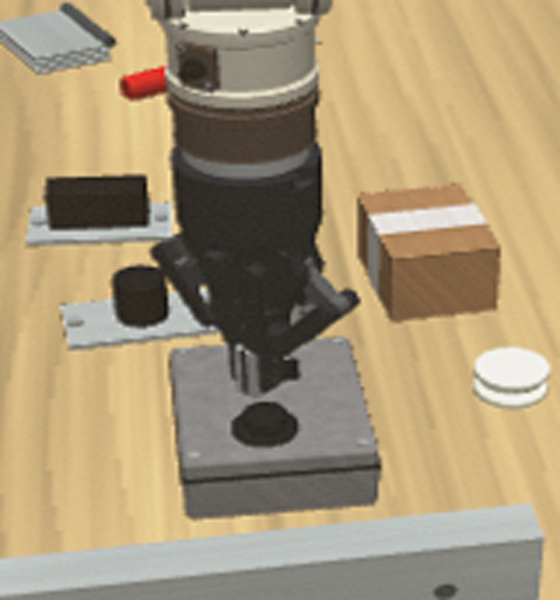

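The closed fingers are just above the button, and nothing else is close. I press down now.

Call:
move_arm:
  moves: "0.3 0.15 0.8 0 0 0 0;0.3 0.15 1.4 0 0 0 0;0.3 0.15 1.4 0 0 0 0"

```text
clock: 2.2
tool_pos: [0.532, -0.0106, 0.1378]
tcp_rot: [3.141, 0.0, -0.769]
wrist_force: [-0.1, 0.0, 0.8]
grip_width: 0.0
```

```bash
python3 go.py 0.5325 -0.011 0.1295 -0.781
```

```text
t 2.2 pos [ 0.532  -0.0106  0.1378] rpy [ 3.1413e+00  4.0000e-04 -7.6900e-01] F [-0.13  0.04  0.82] q [-0.02  0.43 -0.18  0.96  0.    2.32]
shift cm [ 0.06 -0.    0.83] rot [0.0003 0.0004 0.012 ]
```

Call:
move_arm:
  moves: "0 0 0.4 0 0 0 0;0 0 0.8 0 0 0 0;0 0 0.8 0 0 0 0;0 0 0.8 0 0 0 0"

```text
clock: 2.7
tool_pos: [0.5326, -0.0106, 0.1301]
tcp_rot: [-3.141, -0.001, -0.769]
wrist_force: [-0.0, -0.1, 3.2]
grip_width: 0.0
```

```bash
python3 go.py 0.5325 -0.011 0.1295 -0.781
```

```text
t 2.7 pos [ 0.5326 -0.0106  0.1301] rpy [-3.1411e+00 -5.0000e-04 -7.6900e-01] F [-0.04 -0.08  3.18] q [-0.02  0.44 -0.19  0.94  0.    2.32]
shift cm [0.03 0.04 0.06] rot [-0.0005 -0.0005  0.012 ]
```

Call:
move_arm:
  moves: "0 0 0.15 0 0 0 0;0 0 0.15 0 0 0 0;0 0 0.15 0 0 0 0"

```text
clock: 3.08
tool_pos: [0.5326, -0.0106, 0.1295]
tcp_rot: [-3.141, -0.001, -0.769]
wrist_force: [-2.1, 0.6, 9.2]
grip_width: 0.0001
```

```bash
python3 - <<'E'
from workcell import eyes; import cv2
s=eyes.snapshot("side"); cv2.imwrite("pics/side2.png",cv2.resize(s[120:320,200:360],None,fx=3.5,fy=3,interpolation=cv2.INTER_CUBIC))
E
```

```text
(no output)
```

View pics/side2.png

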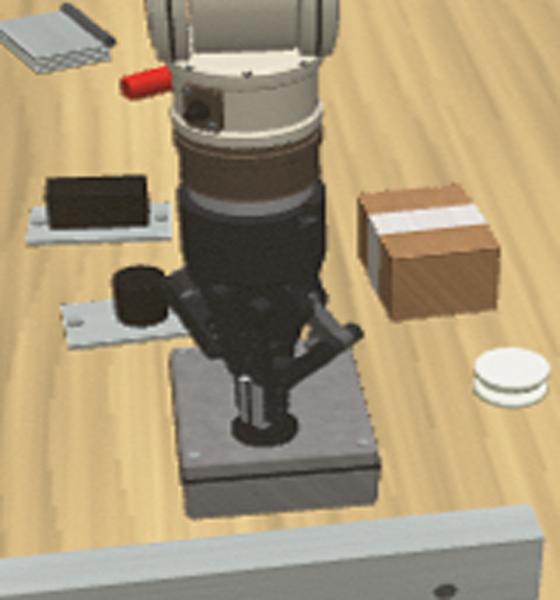

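Button is fully in at 9 N on the wrist. I release straight up, then turn to yaw +1.57 (last-joint range) and look at the lever.

Call:
move_arm:
  moves: "0 0 -6 0 0 0 0;0 0 -10 0 0 -0.1 0;0 0 -10 0 0 -2.34 0;0 0 -10 0 0 -2.34 0;0 0 -10 0 0 -2.34 0;0 0 -10 0 0 -2.34 0;0 0 -10 0 0 -2.34 0;0 0 -10 0 0 -2.34 0;0 0 -10 0 0 -2.34 0;0 0 -10 0 0 -2.34 0"

```text
clock: 4.38
tool_pos: [0.5319, -0.0105, 0.2277]
tcp_rot: [-3.14, 0.001, 0.837]
wrist_force: [0.7, -0.2, -0.1]
grip_width: -0.0003
```

```bash
python3 go.py 0.46 0.059 0.20 1.571; python3 - <<'E'
from workcell import eyes; import cv2
s=eyes.snapshot("side"); cv2.imwrite("pics/side3.png",cv2.resize(s[120:320,200:360],None,fx=3.5,fy=3,interpolation=cv2.INTER_CUBIC))
E
```

```text
t 4.38 pos [ 0.5319 -0.0105  0.2277] rpy [-3.1405e+00  9.0000e-04  8.3720e-01] F [ 0.73 -0.25 -0.12] q [-0.02  0.35 -0.05  1.17  0.    0.71]
shift cm [ 0.36 -9.99  2.78] rot [-1.400e-03  5.000e-04 -7.338e-01]
```

View pics/side3.png

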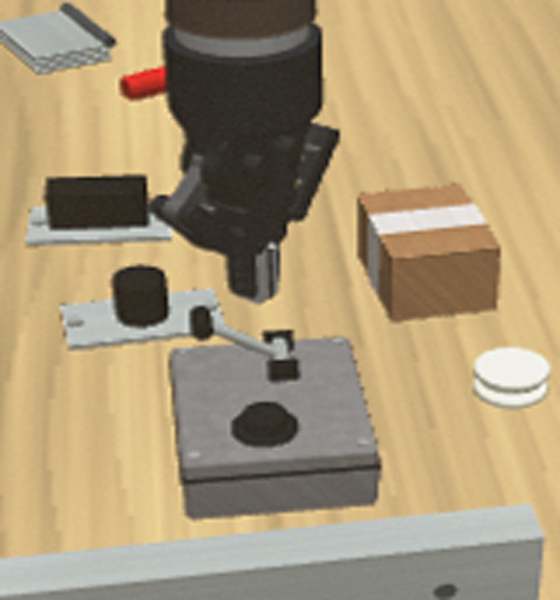

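The lever has dropped toward the robot and the button is back out. I go behind and below the crossbar on its -x side.

Call:
move_arm:
  moves: "0.4 -10 2.8 0 0 -0.734 0;0.4 -10 2.8 0 0 -0.734 0;0.4 -10 2.8 0 0 -0.734 0;0.4 -10 2.8 0 0 -0.734 0;0.4 -10 2.8 0 0 -0.734 0;0.4 -10 8 0 0 -0.734 0;0.4 -10 8 0 0 -0.734 0;0.4 -10 8 0 0 -0.734 0"

```text
clock: 5.42
tool_pos: [0.4614, 0.0598, 0.1492]
tcp_rot: [3.142, -0.0, 1.563]
wrist_force: [0.4, -0.4, 0.3]
grip_width: 0.0002
```

```bash
python3 go.py 0.485 0.059 0.148 1.571; python3 - <<'E'
from workcell import eyes; import cv2
cv2.imwrite("pics/w4.png",eyes.snapshot("wrist"))
E
```

```text
t 5.42 pos [0.4614 0.0598 0.1492] rpy [ 3.1416 -0.      1.563 ] F [ 0.45 -0.43  0.3 ] q [ 0.13  0.31 -0.34  0.92  0.    0.14]
shift cm [-0.06  2.36  0.12] rot [ 0.    -0.    -0.008]
```

View pics/w4.png

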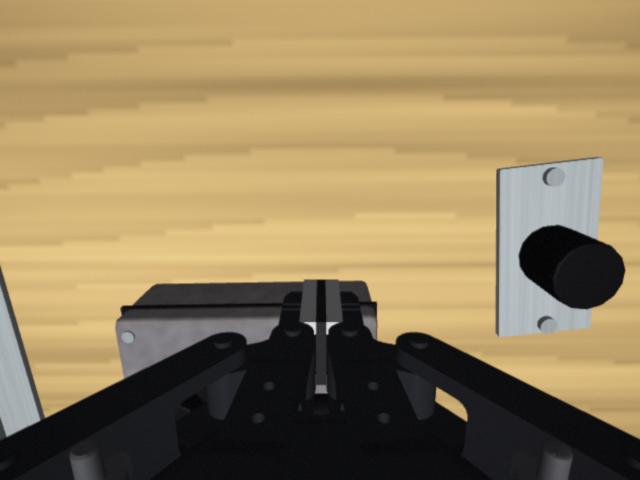

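Call:
move_arm:
  moves: "0 1.5 0 0 0 0 0;0 2.5 0 0 0 0 0;0 3.1 -0.6 0 0 0 0;0 3.6 -1.1 0 0 0 0;0 4.2 -1.5 0 0 0 0;0 4.8 -1.8 0 0 0 0;0 5.5 -2.1 0 0 0 0;0 6.1 -2.3 0 0 0 0;0 6.1 -2.3 0 0 0 0"

```text
clock: 6.6
tool_pos: [0.5229, 0.0594, 0.1715]
tcp_rot: [3.141, -0.0, 1.565]
wrist_force: [0.3, -0.0, 1.0]
grip_width: -0.0
```

```bash
python3 - <<'E'
from workcell import eyes; import cv2
s=eyes.snapshot("side"); cv2.imwrite("pics/side5.png",cv2.resize(s[120:320,200:360],None,fx=3.5,fy=3,interpolation=cv2.INTER_CUBIC))
E
```

```text
(no output)
```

View pics/side5.png

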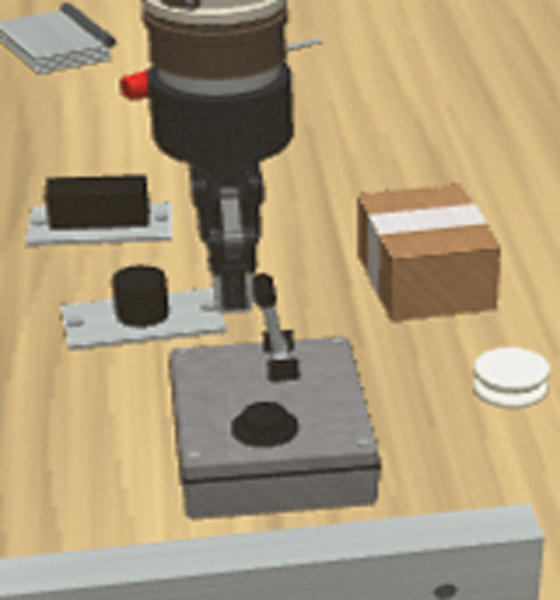

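The lever follows and is nearly upright. I push it past vertical, then back away.

Call:
move_arm:
  moves: "0 0.7 0 0 0 0 0;0 1.4 0 0 0 0 0;0 2.0 0 0 0 0 0;0 2.4 0 0 0 0 0;0 2.4 0 0 0 0 0;0 0 0 0 0 0 0;0 -4 -2 0 0 0 0;0 -6 -6 0 0 0 0"

```text
clock: 7.65
tool_pos: [0.4587, 0.0595, 0.2301]
tcp_rot: [-3.135, 0.001, 1.565]
wrist_force: [0.3, 1.2, -0.5]
grip_width: 0.0003
```

```bash
python3 - <<'E'
from workcell import eyes; import cv2
s=eyes.snapshot("side"); cv2.imwrite("pics/side6.png",cv2.resize(s[120:320,200:360],None,fx=3.5,fy=3,interpolation=cv2.INTER_CUBIC))
E
python3 go.py 0.4738 -0.344 0.22 1.42
```

```text
t 7.7 pos [0.46   0.0599 0.2364] rpy [ 3.1389e+00 -6.0000e-04  1.5653e+00] F [-1.36 -0.37  3.48] q [ 0.13  0.21 -0.22  1.14  0.    0.13]
shift cm [-40.38   1.6    1.62] rot [ 0.0026 -0.0008  0.1453]
```

View pics/side6.png

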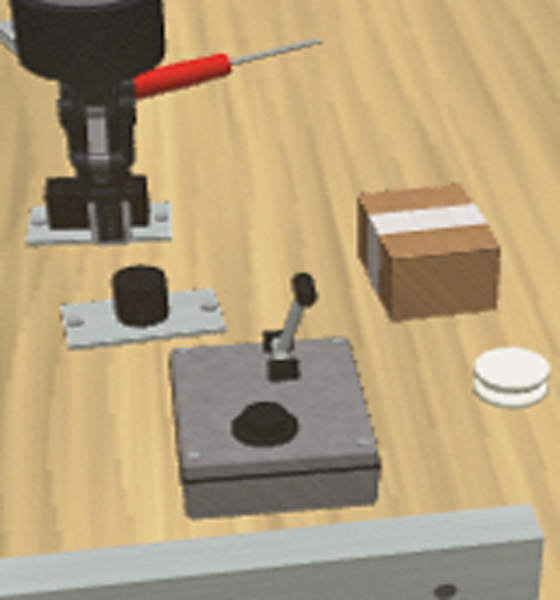

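The lever leans back on its stop by itself. Next is the magnet: I move above it with the jaws open and look.

Call:
move_arm:
  moves: "-40.4 1.6 1 0 0 0.145 8.5;-40.4 1.6 1 0 0 0.145 8.5;-40.4 1.6 1 0 0 0.145 8.5;-40.4 1.6 1 0 0 0.145 8.5;-40.4 1.6 1 0 0 0.145 8.5;-40.4 1.6 1 0 0 0.145 8.5;-40.4 1.6 1 0 0 0.145 8.5;-40.4 1.6 1 0 0 0.145 8.5;-40.4 1.6 1 0 0 0.145 8.5;-40.4 1.6 1 0 0 0.145 8.5"

```text
clock: 8.95
tool_pos: [0.4759, -0.343, 0.2215]
tcp_rot: [-3.141, -0.0, 1.422]
wrist_force: [0.9, -0.0, 0.4]
grip_width: 0.0848
```

```bash
python3 go.py 0.4738 -0.344 0.22 1.42; python3 - <<'E'
from workcell import eyes; import cv2
cv2.imwrite("pics/w7.png",eyes.snapshot("wrist"))
s=eyes.snapshot("side"); cv2.imwrite("pics/side7.png",cv2.resize(s[330:470,180:330],None,fx=4.5,fy=4,interpolation=cv2.INTER_CUBIC))
E
python3 go.py 0.4738 -0.344 0.22 1.42
```

```text
t 8.95 pos [ 0.4759 -0.343   0.2215] rpy [-3.1414e+00 -3.0000e-04  1.4217e+00] F [ 0.93 -0.03  0.42] q [-0.62  0.46  0.1   1.21  0.   -0.48]
shift cm [-0.13 -0.19  0.15] rot [-0.0002 -0.0003  0.0017]
t 9.05 pos [ 0.4761 -0.3431  0.2217] rpy [ 3.1414 -0.      1.4218] F [-0.46 -0.57 -0.27] q [-0.62  0.46  0.1   1.21  0.   -0.48]
shift cm [-0.12 -0.21  0.17] rot [ 0.0002 -0.      0.0018]
```

View pics/w7.png

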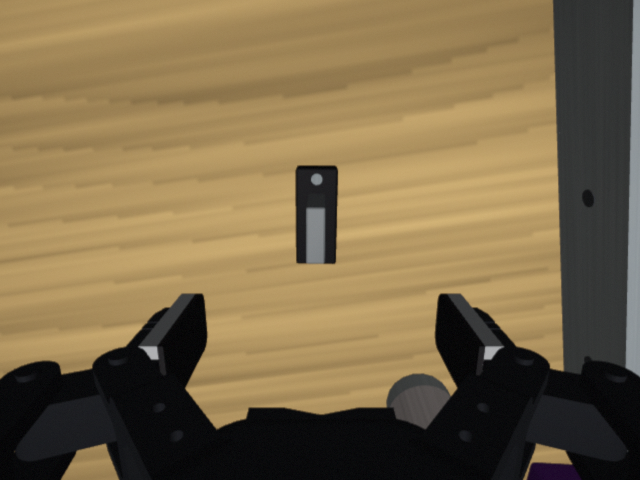

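View pics/side7.png

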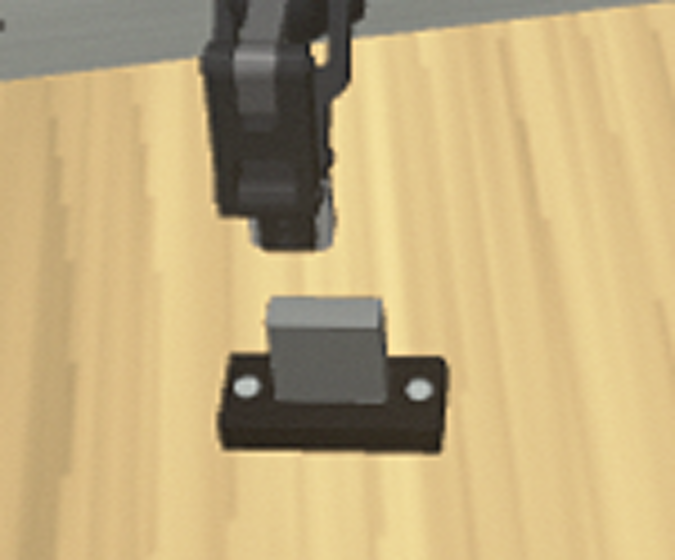

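The wrist view shows the magnet in line with the tool, with the bar at columns 297-337 and the grip centred near column 316. I check that against the calibration.

```bash
python3 - <<'E'
from h import *; import cv2
np.set_printoptions(precision=4,suppress=True)
w=cv2.imread("pics/w7.png"); cv2.imwrite("pics/w7c.png",cv2.resize(w[150:280,270:370],None,fx=6,fy=4.5,interpolation=cv2.INTER_CUBIC))
p=([.4760,-.3430,.2216],[3.1415,0,1.4218])
yaw=np.radians(-8.5)
R=Ro.from_euler('z',yaw).as_matrix()
for c in [(36,15,18),(36,-15,18),(-36,15,0),(18,6,66),(18,-6,66),(-18,6,66),(-18,-6,66),(27.5,0,18)]:
    X=R@(np.array(c)/1000)+[.4738,-.344,0]; print(c,proj("wrist",X,p)[0],proj("side",X)[0])
E
```

```text
(36, 15, 18) [339.7997 264.0693] [279.7524 416.5393]
(36, -15, 18) [299.6737 264.0658] [278.5099 434.995 ]
(-36, 15, 0) [339.9561 164.324 ] [232.351  423.1664]
(18, 6, 66) [329.2571 264.0151] [265.7136 402.0989]
(18, -6, 66) [309.7829 264.0134] [265.0038 409.5083]
(-18, 6, 66) [329.6238 206.769 ] [240.2567 401.8769]
(-18, -6, 66) [309.3196 206.7677] [239.1883 409.288 ]
(27.5, 0, 18) [319.7292 253.2976] [273.3346 425.5653]
```

View pics/w7c.png

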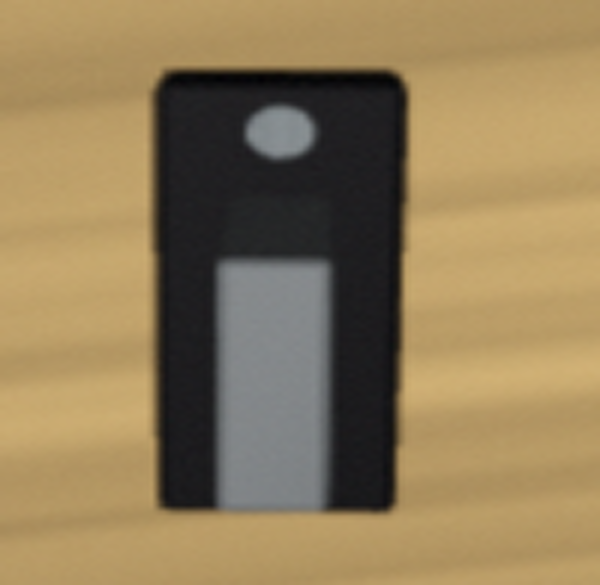

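Call:
move_arm:
  moves: "-0.3 -0.2 5 0 0 0 8.5;-0.3 -0.2 9 0 0 0 8.5;-0.3 -0.2 11 0 0 0 8.5;-0.3 -0.2 12.2 0 0 0 8.5;-0.3 -0.2 12.2 0 0 0 8.5;-0.3 -0.2 12.2 0 0 0 8.5"

```text
clock: 9.8
tool_pos: [0.4741, -0.3473, 0.1007]
tcp_rot: [3.14, 0.001, 1.42]
wrist_force: [-0.8, -0.5, 0.3]
grip_width: 0.0847
```

```bash
python3 - <<'E'
from workcell import eyes; import cv2
cv2.imwrite("pics/w8.png",eyes.snapshot("wrist"))
E
python3 go.py 0.4738 -0.346 0.099 1.42
```

```text
t 9.85 pos [ 0.4742 -0.3474  0.1008] rpy [3.1392e+00 1.2000e-03 1.4202e+00] F [-0.02 -0.25  0.58] q [-0.63  0.57 -0.06  0.94  0.   -0.48]
shift cm [ 0.13 -0.06  0.18] rot [0.0024 0.0012 0.0002]
```

View pics/w8.png

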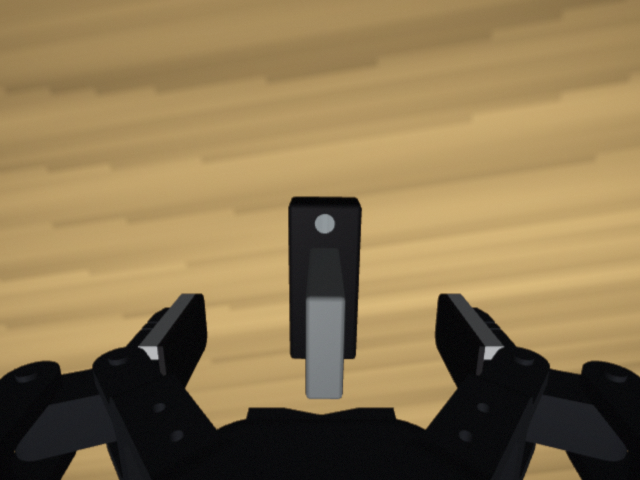

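The grip sits between the pads at column 325 against a pad centre of 321, about 1 mm off. I shift slightly and close.

Call:
move_arm:
  moves: "0.1 0 0.2 0 0 0 8.5;0.1 0 0.2 0 0 0 8.5;0.1 0 0.2 0 0 0 4;0.1 0 0.2 0 0 0 0.8;0.1 0 0.2 0 0 0 0.8;0.1 0 0.2 0 0 0 0.8;0.1 0 0.2 0 0 0 0.8;0.1 0 0.2 0 0 0 0.8"

```text
clock: 10.85
tool_pos: [0.4736, -0.346, 0.0975]
tcp_rot: [3.141, 0.0, 1.42]
wrist_force: [-0.1, -0.0, 0.8]
grip_width: 0.0114
```

```bash
python3 - <<'E'
from workcell import eyes; import cv2
cv2.imwrite("pics/w9.png",eyes.snapshot("wrist"))
E
python3 go.py 0.4738 -0.346 0.099 1.42
```

```text
t 10.9 pos [ 0.4736 -0.346   0.0975] rpy [3.1414e+00 2.0000e-04 1.4200e+00] F [ 0.94 -0.99  0.26] q [-0.63  0.57 -0.06  0.93 -0.   -0.48]
shift cm [ 0.01  0.02 -0.15] rot [0.0002 0.0002 0.    ]
```

View pics/w9.png

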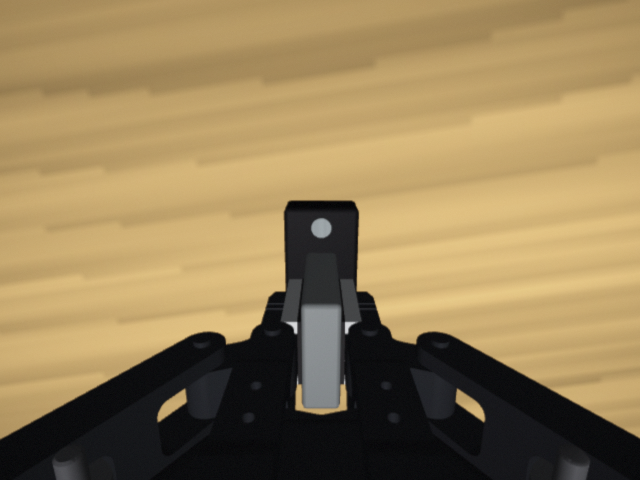

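```bash
python3 - <<'E'
from h import *
np.set_printoptions(precision=4,suppress=True)
p=([.4736,-.346,.0975],[3.1414,0,1.42])
R=Ro.from_euler('xyz',p[1])
for n,px,z in [("screw",(321.3,228.3),.018),("grip far L",(303,305),.066),("grip far R",(341,305),.066),("grip near L",(303,407),.066),("grip near R",(340,407),.066),("bar base far L",(286,206),.018),("bar far R",(356.5,206),.018)]:
    X=onplane("wrist",px,z,p)[0]; print(n,X,"tool",R.inv().apply(X-p[0])*1000)
E
```

```text
screw [ 0.4463 -0.3422  0.018 ] tool [ -0.3549 -27.6028  79.4947]
grip far L [ 0.4549 -0.3489  0.066 ] tool [ -5.6262 -18.0196  31.4965]
grip far R [ 0.4566 -0.3381  0.066 ] tool [  5.2086 -18.0278  31.4965]
grip near L [ 0.4891 -0.3545  0.066 ] tool [-6.0319 16.6163 31.5032]
grip near R [ 0.4908 -0.3431  0.066 ] tool [ 5.4148 16.6068 31.5032]
bar base far L [ 0.4353 -0.3545  0.018 ] tool [-14.1658 -36.6298  79.4929]
bar far R [ 0.4394 -0.3273  0.018 ] tool [ 13.3966 -36.6492  79.4929]
```

Call:
move_arm:
  moves: "0 0 -4 0 0 0 0.8;0 0 -9 0 0 0 0.8;0 0 -14 0 0 0 0.8;0 0 -16 0 0 0 0.8;0 0 -16 0 0 0 0.8"

```text
clock: 11.52
tool_pos: [0.4741, -0.3464, 0.2591]
tcp_rot: [3.138, 0.002, 1.42]
wrist_force: [-0.1, 0.6, -2.0]
grip_width: 0.0114
```

```bash
python3 - <<'E'
from workcell import eyes; import cv2
cv2.imwrite("pics/w10.png",eyes.snapshot("wrist")); cv2.imwrite("pics/t10.png",eyes.snapshot("top"));cv2.imwrite("pics/s10.png",eyes.snapshot("side"))
E
python3 go.py 0.44 0.338 0.257 1.531
```

```text
t 11.68 pos [ 0.4727 -0.3454  0.2554] rpy [-3.1384e+00 -1.7000e-03  1.4200e+00] F [-0.51  0.45 -1.01] q [-0.63  0.44  0.16  1.3   0.   -0.48]
shift cm [ 67.07 -13.5   -0.  ] rot [-0.0031 -0.0019 -0.111 ]
```

View pics/w10.png

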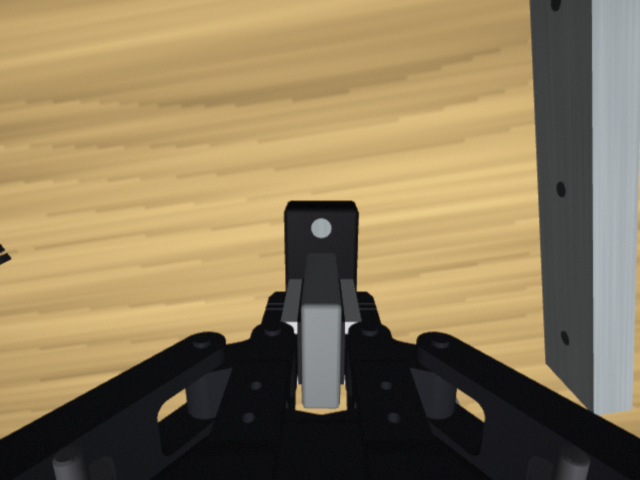

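View pics/s10.png

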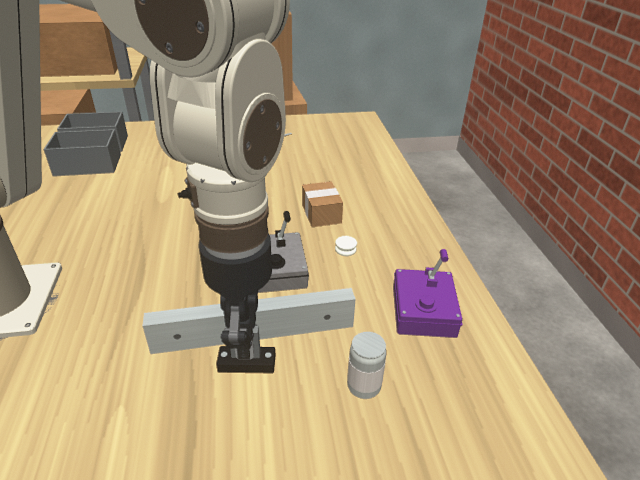

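The magnet is held level, centred under the TCP, and its underside is 97.5 mm below it. I carry it at about 0.16 m, well above the track and the lever.

Call:
move_arm:
  moves: "5 -1 0 0 0 0 0.8;11 -2.2 0 0 0 -0.02 0.8;17 -3.4 0 0 0 -0.04 0.8;23 -4.6 0 0 0 -0.06 0.8;29 -5.8 0 0 0 -0.08 0.8;35 -7 0 0 0 -0.1 0.8;41 -8.2 0 0 0 -0.114 0.8;47 -9.4 0 0 0 -0.114 0.8;53 -10.6 0 0 0 -0.114 0.8;58 -11.7 0 0 0 -0.114 0.8"

```text
clock: 12.92
tool_pos: [0.4437, 0.247, 0.2555]
tcp_rot: [-3.139, 0.002, 1.535]
wrist_force: [0.7, -0.6, -1.0]
grip_width: 0.0116
```

```bash
python3 go.py 0.44 0.338 0.200 1.534
```

```text
t 12.93 pos [0.4437 0.247  0.2555] rpy [-3.1388e+00  1.7000e-03  1.5352e+00] F [ 0.7  -0.57 -1.05] q [ 0.51  0.28 -0.06  1.22 -0.    0.54]
shift cm [ 9.09 -0.68  5.54] rot [-0.0028  0.0017  0.0012]
```

Call:
move_arm:
  moves: "2 0 0 0 0 0 0.8;2 0 0 0 0 0 0.8;2 0 0 0 0 0 0.8"

```text
clock: 13.3
tool_pos: [0.4454, 0.2637, 0.2565]
tcp_rot: [-3.14, 0.002, 1.533]
wrist_force: [-0.7, -0.1, -1.5]
grip_width: 0.0115
```

```bash
python3 go.py 0.44 0.338 0.200 1.534; python3 - <<'E'
from workcell import eyes; import cv2
w=eyes.snapshot("wrist");cv2.imwrite("pics/w11.png",w)
E
python3 go.py 0.44 0.338 0.200 1.534
```

```text
t 13.3 pos [0.4454 0.2637 0.2565] rpy [-3.1400e+00  1.8000e-03  1.5327e+00] F [-0.74 -0.1  -1.46] q [ 0.53  0.3  -0.04  1.23 -0.    0.57]
shift cm [ 7.41 -0.82  5.64] rot [-0.0016  0.0018 -0.0013]
t 13.35 pos [0.4456 0.2635 0.2568] rpy [-3.1404e+00  1.3000e-03  1.5321e+00] F [ 0.22 -0.26 -1.18] q [ 0.53  0.3  -0.04  1.23 -0.    0.57]
shift cm [ 7.43 -0.84  5.68] rot [-0.0012  0.0013 -0.0019]
```

View pics/w11.png

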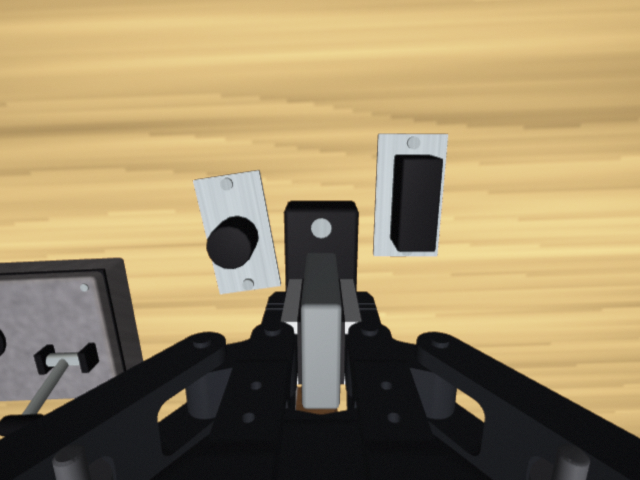

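The bar sensor is fully visible around (412,200). I enlarge it.

```bash
python3 - <<'E'
import cv2
w=cv2.imread("pics/w11.png"); cv2.imwrite("pics/w11c.png",cv2.convertScaleAbs(cv2.resize(w[125:265,365:460],None,fx=4,fy=4,interpolation=cv2.INTER_CUBIC),alpha=2.2,beta=0))
E
```

```text
(no output)
```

View pics/w11c.png

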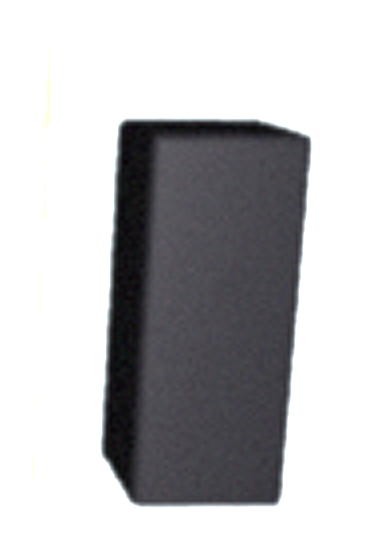

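```bash
python3 - <<'E'
from h import *
np.set_printoptions(precision=4,suppress=True)
p=([.4455,.2636,.25665],[-3.1402,.0015,1.5324]); R=Ro.from_euler('xyz',p[1])
for c,z in [(np.array([(158,139),(309,141),(279,502),(133,502)])/4+[365,125],.042),(np.array([(379,134),(447,134),(437,255),(374,254)]),.006)]:
    X=onplane("wrist",c,z,p); print(X[:,:2],"mean",X.mean(0),"tool",R.inv().apply(X.mean(0)-p[0])*1000)
    for i in range(4): d=X[(i+1)%4]-X[i]; print(np.linalg.norm(d),np.degrees(np.arctan2(d[1],d[0])))
E
```

```text
[[0.4054 0.3247]
 [0.4067 0.3519]
 [0.4753 0.3493]
 [0.4742 0.3213]] mean [0.4404 0.3368 0.042 ] tool [ 73.2511  -7.6006 214.5512]
0.02726353473316348 87.09825431449644
0.06859594569725024 -2.136038281923614
0.028080298003738135 -92.12893104812412
0.06896863639987168 177.18339626265228
[[0.3878 0.3113]
 [0.3898 0.3656]
 [0.4919 0.362 ]
 [0.4889 0.3073]] mean [0.4396 0.3366 0.006 ] tool [ 73.0733  -8.3283 250.5525]
0.05431013545072141 87.84088532183748
0.1021164387966624 -2.006655523776779
0.054833674467755965 -93.0875513804236
0.10122787165603624 177.70242983144894
```

Both views agree: sensor centre is about (0.4402,0.337) with yaw about -2.2°. I go above it with plenty of gap, then lower in steps.

```bash
python3 go.py 0.4404 0.3373 0.175 1.532
```

```text
t 13.35 pos [0.4456 0.2635 0.2568] rpy [-3.1404e+00  1.3000e-03  1.5321e+00] F [ 0.22 -0.26 -1.18] q [ 0.53  0.3  -0.04  1.23 -0.    0.57]
shift cm [ 7.36 -0.8   8.18] rot [-0.0012  0.0013  0.0001]
```

Call:
move_arm:
  moves: "4 -0.4 0 0 0 0 0.8;7.4 -0.8 0 0 0 0 0.8;7.4 -0.8 3 0 0 0 0.8;7.4 -0.8 6 0 0 0 0.8;7.4 -0.8 8.2 0 0 0 0.8;7.4 -0.8 8.2 0 0 0 0.8;7.4 -0.8 8.2 0 0 0 0.8;7.4 -0.8 8.2 0 0 0 0.8"

```text
clock: 14.35
tool_pos: [0.4413, 0.3394, 0.1769]
tcp_rot: [3.139, -0.002, 1.533]
wrist_force: [0.8, 0.4, -1.8]
grip_width: 0.0112
```

```bash
python3 go.py 0.4404 0.3373 0.1475 1.532;  python3 - <<'E'
from workcell import eyes; import cv2
s=eyes.snapshot("side"); cv2.imwrite("pics/s12.png",cv2.resize(s[130:220,180:280],None,fx=6,fy=6,interpolation=cv2.INTER_CUBIC))
E
```

```text
t 14.35 pos [0.4413 0.3394 0.1769] rpy [ 3.1394e+00 -1.8000e-03  1.5333e+00] F [ 0.81  0.42 -1.77] q [ 0.66  0.43 -0.06  1.07 -0.    0.69]
shift cm [-0.22 -0.09  2.94] rot [ 0.0022 -0.0018  0.0013]
```

View pics/s12.png

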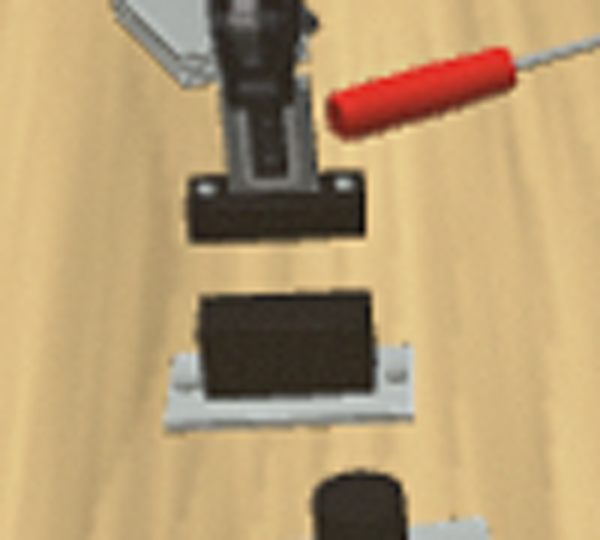

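The magnet hangs level above the bar sensor, with its long sides parallel. I lower it part way and let it settle.

Call:
move_arm:
  moves: "-0.1 -0.05 0.8 0 0 0 0.8;-0.1 -0.05 1.6 0 0 0 0.8;-0.1 -0.05 1.6 0 0 0 0.8;-0.1 -0.05 1.6 0 0 0 0.8;-0.1 -0.05 1.6 0 0 0 0.8"

```text
clock: 15.02
tool_pos: [0.44, 0.3384, 0.1596]
tcp_rot: [3.141, -0.0, 1.534]
wrist_force: [0.4, -0.1, -1.7]
grip_width: 0.0114
```

```bash
python3 go.py 0.4404 0.3373 0.1475 1.532;
```

```text
t 15.03 pos [0.44   0.3384 0.1596] rpy [ 3.1413e+00 -2.0000e-04  1.5341e+00] F [ 0.45 -0.13 -1.71] q [ 0.66  0.45 -0.09  1.03 -0.    0.69]
shift cm [-0.11  0.05  1.21] rot [ 0.0003 -0.0002  0.0021]
```

Call:
move_arm:
  moves: "-0.1 0.03 0.5 0 0 0 0.8;-0.1 0.03 0.9 0 0 0 0.8;-0.1 0.03 1.1 0 0 0 0.8;-0.1 0.03 1.1 0 0 0 0.8;-0.1 0.03 1.1 0 0 0 0.8;-0.1 0.03 1.1 0 0 0 0.8"

```text
clock: 15.78
tool_pos: [0.4402, 0.3374, 0.1486]
tcp_rot: [3.141, -0.0, 1.534]
wrist_force: [1.1, -0.3, -1.8]
grip_width: 0.0112
```

```bash
python3 go.py 0.4404 0.3373 0.1475 1.532;  python3 - <<'E'
from workcell import eyes; import cv2
s=eyes.snapshot("side"); cv2.imwrite("pics/s13f.png",s);cv2.imwrite("pics/s13.png",cv2.resize(s[130:220,180:280],None,fx=6,fy=6,interpolation=cv2.INTER_CUBIC))
s=eyes.snapshot("wrist"); cv2.imwrite("pics/w13.png",s)
s=eyes.snapshot("top"); cv2.imwrite("pics/t13.png",s)
E
python3 go.py 0.4404 0.3373 0.1475 1.532
```

```text
t 15.78 pos [0.4402 0.3374 0.1486] rpy [ 3.1413e+00 -2.0000e-04  1.5340e+00] F [ 1.1  -0.28 -1.8 ] q [ 0.65  0.46 -0.1   1.01  0.    0.69]
shift cm [-0.01  0.02  0.11] rot [ 0.0003 -0.0002  0.002 ]
t 15.93 pos [0.4402 0.3373 0.1485] rpy [ 3.1414e+00 -1.0000e-04  1.5340e+00] F [ 0.2  -0.26 -1.51] q [ 0.65  0.46 -0.1   1.01  0.    0.69]
shift cm [-0.    0.02  0.1 ] rot [ 0.0002 -0.0001  0.002 ]
```

View pics/s13.png

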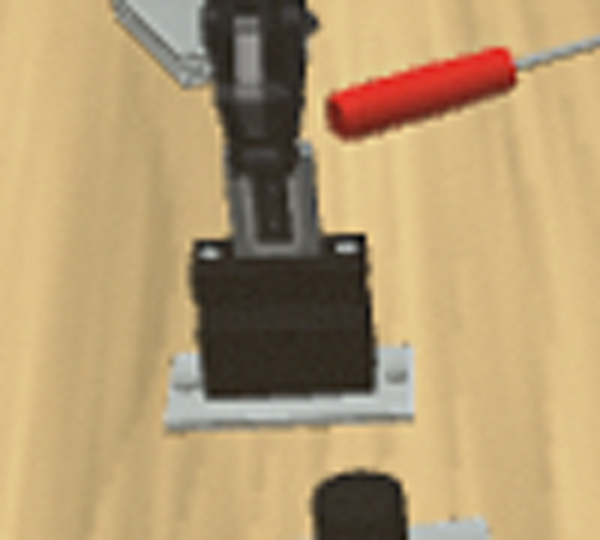

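View pics/w13.png

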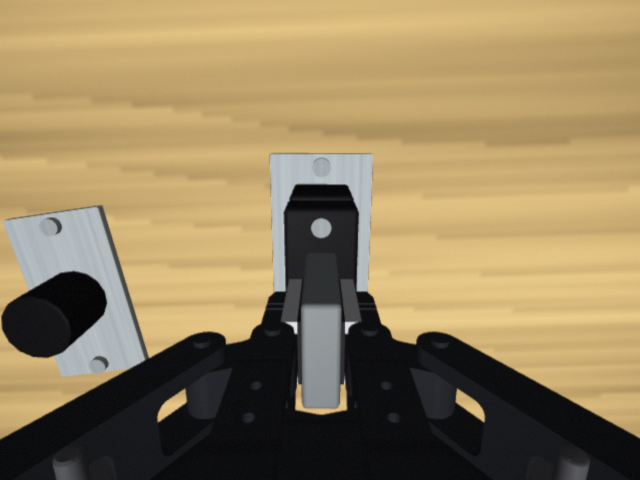

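View pics/s13f.png

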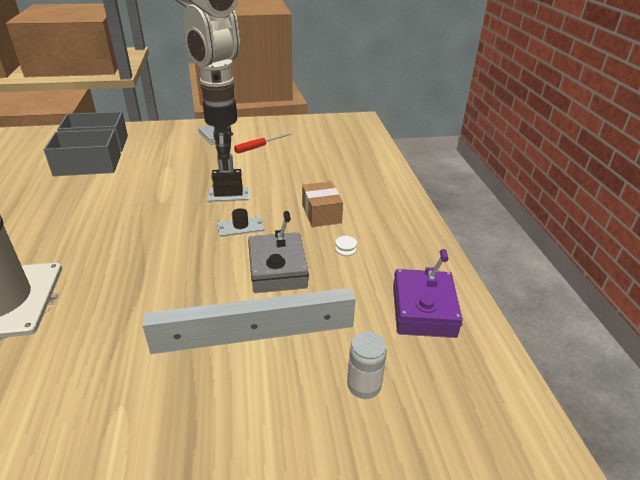

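The wrist view shows the plate (columns 270-372) and the magnet screw (column 321) centred on each other, and the lever is still up. The gap is about 9 mm, so I lower 1 mm and cross-check the centring along x with the side view.

Call:
move_arm:
  moves: "0 0.02 0.1 0 0 0 0.8;0 0.02 0.1 0 0 0 0.8;0 0.02 0.1 0 0 0 0.8;0 0.02 0.1 0 0 0 0.8"

```text
clock: 16.42
tool_pos: [0.4403, 0.3373, 0.1474]
tcp_rot: [3.142, 0.0, 1.534]
wrist_force: [-0.1, -0.3, -1.6]
grip_width: 0.011
```

```bash
python3 - <<'E'
from h import *; from workcell import monitor; import cv2
np.set_printoptions(precision=4,suppress=True)
s=eyes.snapshot("side"); cv2.imwrite("pics/s14.png",cv2.convertScaleAbs(cv2.resize(s[155:205,200:255],None,fx=11,fy=11,interpolation=cv2.INTER_CUBIC),alpha=2.2,beta=10))
o=monitor.observe(); print({k:np.round(o[k],4) for k in("clock","tool_pos","tcp_rot","dq","wrist_force","grip_width")})
f=lambda P:(P-[200,155])*11
R=Ro.from_euler('z',-.038).as_matrix(); C=np.r_[.4402,.337,0]
def P(c): return f(proj("side",R@(np.array(c)/1000)+C)[0])
for c in [(-36,-15,42),(36,-15,42),(-36,15,42),(-36,-15,6),(36,-15,6),(-36,-15,50),(36,-15,50),(-36,-15,68),(36,-15,68),(-27.7,0,68),(27.7,0,68)]: print(c,P(c))
E
```

```text
{'clock': np.float64(16.475), 'tool_pos': array([0.4403, 0.3373, 0.1474]), 'tcp_rot': array([3.1416, 0.    , 1.534 ]), 'dq': array([ 0.0006, -0.0005,  0.    , -0.0016, -0.0007,  0.0007]), 'wrist_force': array([ 0.0249, -0.3447, -1.8741]), 'grip_width': np.float64(0.0111)}
(-36, -15, 42) [140.913  326.5501]
(36, -15, 42) [461.2995 313.4104]
(-36, 15, 42) [148.4129 260.9862]
(-36, -15, 6) [157.8453 462.0824]
(36, -15, 6) [472.69   448.3801]
(-36, -15, 50) [137.07   295.7894]
(36, -15, 50) [458.7146 282.7811]
(-36, -15, 68) [128.3133 225.6974]
(36, -15, 68) [452.825 212.994]
(-27.7, 0, 68) [169.5076 191.7337]
(27.7, 0, 68) [416.7517 182.2024]
```

View pics/s14.png

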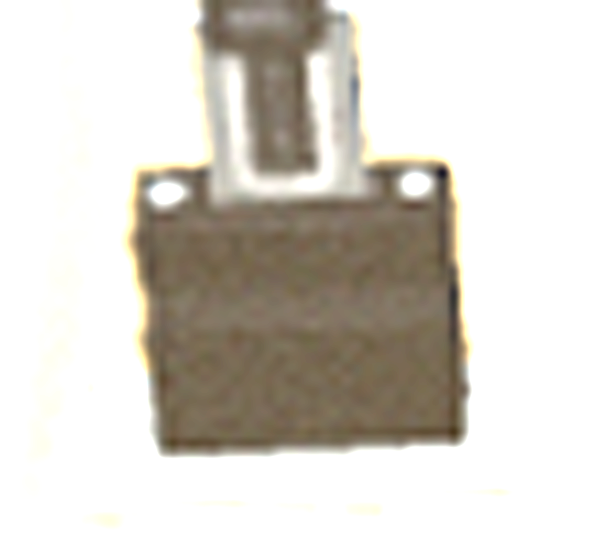

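The side view agrees with the projection at an 8 mm gap. The magnet screws were predicted at (170,192) and (417,182) and seen at (166,190) and (415,183), which is under 1 mm off. The arm is still, so I hand in.

```bash
python3 -c "
from workcell import ticket,monitor
print(ticket.finish_job()); o=monitor.observe(); print(o['clock'],o['tool_pos'],o['grip_width'])"
```

```text
the job is handed in; nothing more can be done
None
the job is handed in; nothing more can be done
```

The job is handed in at about 16.5 s, with the magnet still held over the bar sensor.

- **Relay:** I pressed the test button fully in (9 N at the wrist) and the side camera showed the lever dropped. I then let go of the button and pushed the lever back past vertical. It was still up on its stop in a side view just before the final 1 mm lowering.
- **Magnet:** I took it by its grip and carried it with its underside about 0.16 m above the bench, well clear of the 0.07 m track. I then lowered it over the bar sensor.
- **Last checks:** Joint speeds were near zero. The tool was level and its yaw matched the sensor's to about 0.1°.
    - **Centring:** it was within about 1 mm, agreeing in the wrist and side views.
    - **Gap:** it was about 8 mm. This comes from the arm's height and the magnet's position when gripped; the side view agrees with it but cannot measure it sharply.
    - **Contact:** the wrist force was only the magnet's weight, so it was not touching anything.
- **One disagreement:** the lower edge of the sensor appeared about one pixel (about 3 mm) away from its predicted place in the side view. I put this down to blur, because its top edge was off by a similar amount the other way.

The carton, can and roller were not touched and looked unmoved in the last side view.

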